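Shingle the shim plates from a sliding-lid box along the tray

ROBOT

A 6-joint arm with a two-finger parallel gripper is mounted at the origin on a cart in front of the work surface, level with it; the furniture and walls round the work are solid. World frame = base frame: x ahead of the robot, y to its left, z up, the work surface at z = 0. Lengths are in m, angles in rad, forces in N, time in s.
With the tool pointing down it reaches from about 0.275 to 0.975 m from the base axis. Payload 8.4 kg.
Tool frame: the origin (TCP) lies at the very end of the fingers, on their centre line; the grasp point (between the pads) lies 19 mm behind it; z points along the fingers, y is the line along which they close (so a half turn about z gives the same grasp; the last joint's range is limited). The gripper opens to 92 mm and grips with 3 to 60 N. Pads are 20 mm wide; open, the fingers measure 128 mm over their backs; the gripper's body (75 mm by 189 mm) begins 69 mm behind the grasp point.
Start: joints at [1.11, 0.353, 1.633, -0, 1.155, -0.002], TCP at [0.277, 0.56, 0.215] pointing down, gripper open.
Joint ranges: [-2.63, 2.63], [-0.92, 2.1], [0.06, 2.66], [-1.3, 4.44], [0, 2.69], [-3.02, 3.02]. Speed limits (rad/s): [2.22, 2.22, 2.79, 3.14, 3.14, 3.14].

INTERFACE

Orientations are given as a rotation vector (axis times angle).
In Python, from workcell import * gives the robot as it stands. The module is installed in compiled form; this text tells all that it offers.
- The arm moves only by the tool jog_arm, never from a script. Its argument "rows" is a list that holds one entry, the list of rows, each a list of 5 numbers: the shift along the tool's x, y, z in cm, then the turn about the tool's z in degrees, then the opening, from -1 (shut) to 1 (fully open). In form: [[[tx, ty, tz, twist, fingers], ...]]. A call has 1 to 10 rows; each row is the pose to reach, as a shift and turn from the pose commanded when the call began, along the tool's axes at that moment; what a row does not reach only later rows make up. A row lasts 1/8 s, in which the tool goes at most 62.5 mm and 10.7 degrees, less where a joint would pass 70% of its speed; a pose out of reach is approached as far as the arm can. A call with a gripper value outside its range is refused whole. The fingers move at their own pace and stop on an object; the grip force is fixed at half the most. Time passes only in rows, so rows that repeat a pose let the fingers close. It gives the time, the measured TCP pose, the force, the opening and the grip force at its end, in the units of the state.
- get_obs(): the state, without advancing time (a new reading comes with each control period).
- read_camera(name): name is "scene" or "top" or "wrist"; returns the picture (400x640x3 uint8, red, green, blue); there is no depth.
- get_calibration(name): a dict with "fov_y" (degrees; the focal length in pixels is half the picture's height over the tangent of half this angle, whatever the lens; pixels are square), "cx", "cy" (the principal point, pixels), "xyz" and "orientation" of the camera in the world; the wrist camera has in their place "tool_from_camera" (4x4, takes a point from camera to tool coordinates, whose origin is the TCP and whose axes are the flange's). Camera axes: x right, y up, looking along -z (the intrinsics and any distortion apply to the point x, -y, -z); pixel columns grow to the right and rows downward; lengths in m; the calibration is good to about 2 mm. A picture is of the moment at which its call begins: read the wrist's pose just before it. get_calibration takes no time and is no camera call.
- close_job(): hands the job in; it is judged then, once.
The state is a dict: "t": time; "joint_pos": joint angles; "qd": joint speeds; "effort": joint torques, N m; "ee_pos": TCP position; "tool_rot": TCP orientation; "force": force on the tool from outside, world axes, zero at the start; "moment": the same for the moment, N m; "finger_gap": finger opening in m; "grasp_force": force on a finger pad.
Only numpy, scipy, OpenCV 4.12 (cv2) and the standard library are available. Lean on these libraries where they do the work, as an engineer would, in place of code of your own. Each camera call takes 0.05 s, during which the arm holds its last target. There are 200 camera calls.

TASK

Push the lid of the shim box fully back along its grooves, then take out the three metal shim plates and lay them in the grey tray as a shingled row that carries on from the plate already lying against the tray's tall end stop. Go from longest to shortest, one after the other; each plate lies with one long edge on the tray floor and its other long edge lapping over the plate before it by about a third of its 34 mm width, all centred on the tray's middle line and square to it. Leave the first plate where it is, the lid open, and do not shift the jar, tin, strap coil and trimmer around the work.

Things in the scene. Friction and masses are not known exactly. Their poses are not given: they have to be found in the camera images.
- shim_box: dark wooden box fixed to the bench, 122 (x) x 140 (y) x 39 mm high. Origin: centre of its underside. Its lid slides to its +x (about away from the robot). Inside 112 (x) x 126 (y), floor at 4 mm, front (-x) wall 36 mm high, back 31. Dividers along x, 6 mm high, 2 mm thick, at y = -21 and +21, part three pockets centred at y = -42, 0, +42. Side rails overhang the inside by 1 mm.
- lid (a joint): plywood lid of the box: slide in m, 0 = shut, 0.12 = fully back (end of travel), along the box's +x. About 2 N of friction; stays where it is left. Starts between 0 and 0.03. At 0.12 its front edge lies 64 mm behind the box's centre, so all pockets are open.
- lid_grip (a point): top centre of the dark grip ridge across the lid, 50 mm above the bench. The ridge is 12 mm thick along the box's x, 50 mm long along its y and stands 14 mm above the lid's upper face (36 mm above the bench). It lies at x = -40 mm + lid travel in the box's frame.
- tray: grey open tray fixed to the bench, 124 x 124 mm outside, floor and walls 4 mm thick. Origin: centre of its underside. The tall end stop (16 mm) is its -x wall, inner face at x = -58 mm; the other walls are 9 mm high. The row runs from the stop to +x along the middle line (y = 0), the plates' long axes along y. Its yaw varies widely; box and tray may swap places.
- shim_65: loose flat aluminium plate, 65 mm long (its y) x 34 mm wide (its x) x 6 mm thick (z), two small dark rivet marks near its ends; about 39 g. Origin: centre of its underside. The first of the row: starts flat on the tray floor, one long edge against (within 2.5 mm of) the end stop, centred.
- shim_56: loose flat aluminium plate, 56 mm long (its y) x 34 mm wide (its x) x 6 mm thick (z), two small dark rivet marks near its ends; about 34 g. Origin: centre of its underside. Starts flat on the box floor in one of the three pockets (which one varies), long axis along the box's x; nothing but the box's end walls beyond its ends.
- shim_47: loose flat aluminium plate, 47 mm long (its y) x 34 mm wide (its x) x 6 mm thick (z), two small dark rivet marks near its ends; about 28 g. Origin: centre of its underside. Starts flat on the box floor in one of the three pockets (which one varies), long axis along the box's x; nothing but the box's end walls beyond its ends.
- shim_38: loose flat aluminium plate, 38 mm long (its y) x 34 mm wide (its x) x 6 mm thick (z), two small dark rivet marks near its ends; about 23 g. Origin: centre of its underside. Starts flat on the box floor in one of the three pockets (which one varies), long axis along the box's x; nothing but the box's end walls beyond its ends.
- trim_tool: bystander: battery trimmer 32 x 143 x 30 mm lying at the near edge; origin at the centre of its underside.
- jar: bystander: small clear jar with a blue lid, 44 mm across, 54 mm high, standing in front between box and tray; origin at the centre of its underside.
- rivet_tin: bystander: low round green and grey tin, 65 mm across, 27 mm high; origin at the centre of its underside.
- strap_coil: bystander: coil of white webbing, 68 mm across, 25 mm high; origin at the centre of its underside. The opening lid may pass above it or the tin with 5 mm to spare.
Not all that is in view belongs to the job. Leave any green look-alike of the tray alone.

How it is judged:
By the outcome, as a careful person would: the job done as asked, in the order asked, and still so for the second after the job is handed in, with the robot touching nothing.
It also fails if it takes over 72 s, if anything falls off the work surface, if the arm or the gripper's body presses on something with over 40 N, if the wrist force passes 120 N, or if a joint passes its speed limit or range.

## Working session

There is one attempt and no reset: what is moved stays moved. The work goes in short steps, Python scripts to look and compute and a tool call to move; the robot and the scene stay as the last step left them, time stands still between calls to the robot, and variables do not carry over. Pictures are saved under pics/ and viewed, at most 10 in all, crops included, and the job is handed in when it is done.

Besides the shell and the picture viewer there is one more tool, called after "Call:" as a command line: name --argument value ..., lists and objects as JSON in quotes. jog_arm: Moves the arm, as the interface text tells. Its arguments: {"type":"object","properties":{"rows":{"type":"array"}},"required":["rows"]}

```bash
mkdir -p pics; python3 - <<'E'
from workcell import *
import cv2
o=get_obs();print(o)
for n in("top","scene","wrist"):
    c=get_calibration(n);print(n,c)
    cv2.imwrite(f"pics/{n}0.png",read_camera(n)[:,:,::-1])
E
```

```text
{'t': 0.0, 'joint_pos': array([ 1.10957224e+00,  3.53614155e-01,  1.63413904e+00, -4.17948891e-05,
        1.15518665e+00, -2.40853861e-03]), 'qd': array([ 0.00115713,  0.00174432, -0.00065252, -0.00061457,  0.00042178,
       -0.00045465]), 'effort': array([-2.32474027e-03, -5.93830669e+01, -3.34209287e+01,  6.94822124e-02,
        2.33403157e-02, -1.41376909e-04]), 'ee_pos': array([0.27660089, 0.55990941, 0.21388282]), 'tool_rot': array([-7.14312925e-01, -3.05902701e+00,  2.07318036e-03]), 'force': array([-0.039503  ,  0.78554399,  0.66646079]), 'moment': array([ 0.0476805 , -0.02814166, -0.02786386]), 'grasp_force': 0.0, 'finger_gap': 0.09192363227959109}
top {'fov_y': 55.31256172558562, 'cx': 316.8253984437521, 'cy': 204.90859539758, 'xyz': array([0.46465113, 0.34191543, 1.04569412]), 'orientation': array([ 0.05497508, -0.03956118, -1.58614228])}
scene {'fov_y': 51.83148494887271, 'cx': 310.32316427748776, 'cy': 205.7905509485263, 'xyz': array([0.04120338, 1.36839504, 0.65648969]), 'orientation': array([ 0.34299506, -1.44713106, -2.35055558])}
wrist {'fov_y': 67.74898990372515, 'cx': 318.4060479039068, 'cy': 197.69650338454383, 'tool_from_camera': array([[ 8.55775362e-04,  9.59439378e-01,  2.81913725e-01,
         7.95072219e-02],
       [ 9.99999479e-01, -9.77886885e-04,  2.92459218e-04,
         4.15142307e-04],
       [ 5.56276625e-04,  2.81913328e-01, -9.59439715e-01,
        -1.69528734e-01],
       [ 0.00000000e+00,  0.00000000e+00,  0.00000000e+00,
         1.00000000e+00]])}
```

View pics/top0.png

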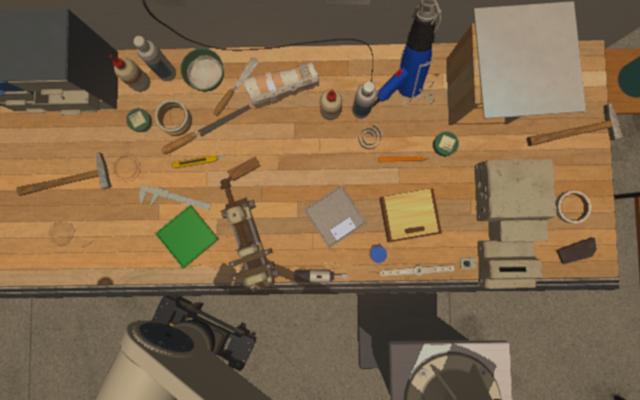

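View pics/scene0.png

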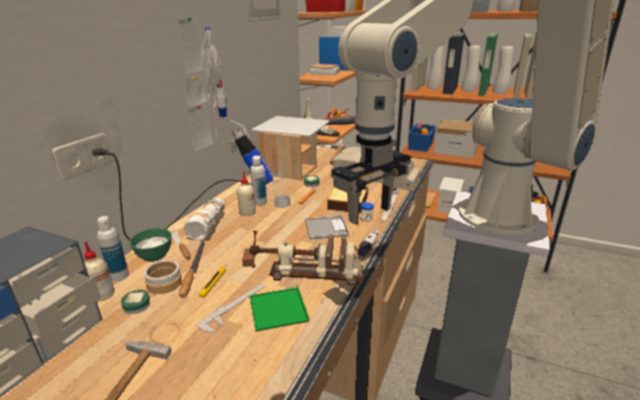

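The top view shows the tray at about (336,216) with its plate at (344,229), so the stop is to the lower right. The box is at (411,214) with its grip ridge on the near side at (411,236), and the jar is at (378,254). The scene view is too far away to measure from.

```bash
cat > h.py <<'E'
from workcell import *
import cv2, numpy as np
from scipy.spatial.transform import Rotation as R
def cam(name,o=None):
    c=get_calibration(name); f=200/np.tan(np.radians(c["fov_y"]/2))
    if name=="wrist":
        o=o or get_obs(); T=c["tool_from_camera"]; Rt=R.from_rotvec(o["tool_rot"]).as_matrix()
        return dict(R=Rt@T[:3,:3],p=o["ee_pos"]+Rt@T[:3,3],f=f,c=(c["cx"],c["cy"]))
    return dict(R=R.from_rotvec(c["orientation"]).as_matrix(),p=c["xyz"],f=f,c=(c["cx"],c["cy"]))
def ray(k,u,v):
    d=k["R"]@np.array([(u-k["c"][0])/k["f"],-(v-k["c"][1])/k["f"],-1]); return d
def onz(k,uv,z):
    d=ray(k,*uv); return k["p"]+d*(z-k["p"][2])/d[2]
def proj(k,P):
    q=k["R"].T@(np.asarray(P)-k["p"]); return np.array([k["c"][0]+k["f"]*q[0]/-q[2],k["c"][1]-k["f"]*q[1]/-q[2]])
def tri(k1,a,k2,b):
    d1,d2=ray(k1,*a),ray(k2,*b); s=np.linalg.lstsq(np.c_[d1,-d2],k2["p"]-k1["p"],rcond=None)[0]
    A,B=k1["p"]+s[0]*d1,k2["p"]+s[1]*d2; return (A+B)/2,np.linalg.norm(A-B)
def totool(o,P):  # world point -> tool cm
    return 100*R.from_rotvec(o["tool_rot"]).inv().apply(np.asarray(P)-o["ee_pos"])
def snap(name,fn):
    o=get_obs(); im=read_camera(name)[:,:,::-1].copy(); cv2.imwrite("pics/"+fn+".png",im)
    np.save("pics/"+fn+".npy",np.r_[o["ee_pos"],o["tool_rot"]]); return im
def old(fn):
    a=np.load("pics/"+fn+".npy"); return cam("wrist",dict(ee_pos=a[:3],tool_rot=a[3:]))
def rot(o): return R.from_rotvec(o["tool_rot"]).as_matrix()
E
python3 - <<'E'
from h import *
k=cam("top")
for n,uv,z in [("tray",(336,216),.005),("plate",(344,229),.01),("box",(411,214),.036),("ridge",(411,236),.05),("jar",(378,254),.054),("coil",(370,137),.025),("tin",(446,143),.027)]:
    print(n,onz(k,uv,z).round(3))
o=get_obs();print(rot(o).round(3))
for P in [(.40,.2,.3)]: print(totool(o,P))
im=cv2.imread("pics/top0.png")[170:270,280:460]
cv2.imwrite("pics/c1.png",cv2.resize(im,None,fx=4.4,fy=4.4,interpolation=cv2.INTER_CUBIC))
E
```

```text
tray [0.496 0.3   0.005]
plate [0.461 0.279 0.01 ]
box [0.497 0.103 0.036]
ridge [0.44  0.108 0.05 ]
jar [0.395 0.195 0.054]
coil [0.708 0.205 0.025]
tin [0.687 0.001 0.027]
[[-0.897  0.443 -0.   ]
 [ 0.443  0.897 -0.001]
 [-0.    -0.001 -1.   ]]
[-27.00564058 -26.82232993  -8.56760587]
```

View pics/c1.png

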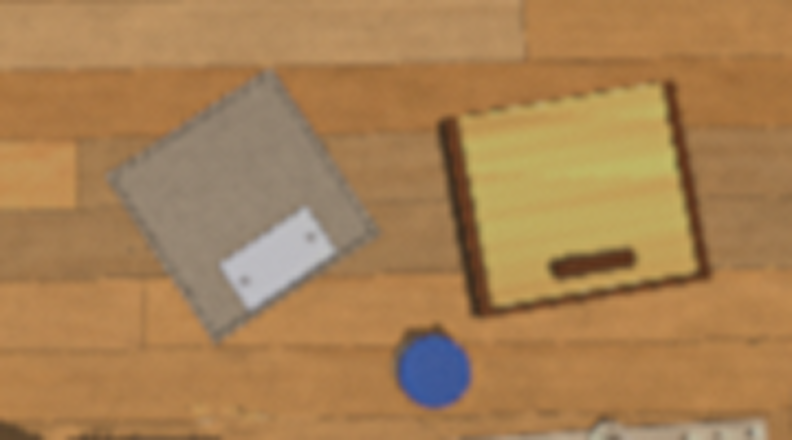

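The crop shows the box's left rail running (442,120)→(478,315), so the box yaw is about 10°. The ridge is at (592,263). The plate's long edge runs (220,265)→(308,208), so the tray yaw is about 33°. Next I'll put the wrist camera over both.

Call:
jog_arm --rows '[[[-35.5,-26,-3.6,53,-1],[-35.5,-26,-3.6,53,-1],[-35.5,-26,-3.6,53,-1],[-35.5,-26,-3.6,53,-1],[-35.5,-26,-3.6,53,-1],[-35.5,-26,-3.6,53,-1],[-35.5,-26,-3.6,53,-1],[-35.5,-26,-3.6,53,-1],[-35.5,-26,-3.6,53,-1],[-35.5,-26,-3.6,53,-1]]]'

```text
t: 1.4
ee_pos: [0.4792, 0.1712, 0.2503]
tool_rot: [-2.002, -2.42, 0.0]
force: [0.1, 0.3, 0.7]
finger_gap: 0.0001
grasp_force: 0.0
```

```bash
python3 - <<'E'
from h import *
o=get_obs();print(o["t"],o["ee_pos"],rot(o).round(3),o["finger_gap"])
im=snap("wrist","w1")
cv2.imwrite("pics/w1b.png",cv2.resize(im,None,fx=1.25,fy=1.25))
E
```

```text
1.4 [0.47924888 0.17116331 0.2503376 ] [[-0.187  0.982 -0.001]
 [ 0.982  0.187  0.   ]
 [ 0.    -0.001 -1.   ]] 5.192577974839376e-05
```

View pics/w1b.png

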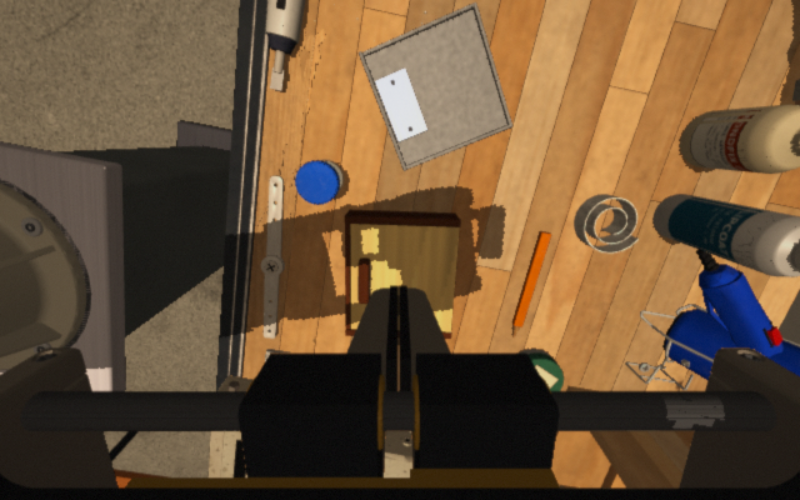

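The wrist view (×1.25) shows the tray corners at (476,5), (360,55), (405,168) and (510,125). The plate's rivets are at (393,82) and (410,129), the box's +y rail runs (347,213)→(460,214), the ridge is at (364,275) and the jar at (319,182).

```bash
python3 - <<'E'
from h import *
kt=cam("top"); kw=old("w1")
c=lambda u,v:(u/4.4+280,v/4.4+170); w=lambda u,v:(u/1.25,v/1.25)
print("ridge tri",tri(kt,c(592,262),kw,w(364,276)))
print("ridge z.05",onz(kt,c(592,262),.05),onz(kw,w(364,276),.05))
for n,p in dict(TL=(440,120),BL=(476,315),TR=(673,82),BR=(709,275)).items(): print(n,onz(kt,c(*p),.039).round(4))
print("w rail",onz(kw,w(347,213),.039),onz(kw,w(460,214),.039))
for n,a,b in [("far",(268,70),(510,125)),("left",(107,177),(476,5)),("right",(378,233),(405,168)),("near",(217,340),(360,55))]:
    print("tray",n,onz(kt,c(*a),.009).round(4),onz(kw,w(*b),.009).round(4))
print("rivets",onz(kt,c(245,281),.01),onz(kw,w(393,82),.01),onz(kt,c(310,237),.01),onz(kw,w(410,129),.01))
print("rivet tri",tri(kt,c(245,281),kw,w(393,82)),tri(kt,c(310,237),kw,w(410,129)))
E
```

```text
ridge tri (array([0.45526747, 0.08855116, 0.00909912]), np.float64(0.001603638715263252))
ridge z.05 [0.45640245 0.09845526 0.05      ] [0.4555151  0.10469929 0.05      ]
TL [0.5428 0.1841 0.039 ]
BL [0.4259 0.1657 0.039 ]
TR [0.5633 0.0439 0.039 ]
BR [0.4475 0.0265 0.039 ]
w rail [0.42653804 0.16593186 0.039     ] [0.54199416 0.18700222 0.039     ]
tray far [0.5779 0.2851 0.009 ] [0.5773 0.2842 0.009 ]
tray left [0.5131 0.3858 0.009 ] [0.5152 0.3844 0.009 ]
tray right [0.4759 0.2193 0.009 ] [0.4778 0.2201 0.009 ]
tray near [0.4118 0.3196 0.009 ] [0.4122 0.3202 0.009 ]
rivets [0.44772219 0.30179262 0.01      ] [0.44921683 0.30186841 0.01      ] [0.47410937 0.26130717 0.01      ] [0.47512206 0.26052331 0.01      ]
rivet tri (array([0.44844961, 0.30186362, 0.00927905]), np.float64(0.0014912414358708621)) (array([0.47471632, 0.26076108, 0.0040668 ]), np.float64(0.0011180838146496552))
```

Call:
jog_arm --rows '[[[-6.5,-6.9,6,1.8,-1],[-6.5,-6.9,12,1.8,-1],[-6.5,-6.9,17,1.8,-1],[-6.5,-6.9,20.8,1.8,-1],[-6.5,-6.9,20.8,1.8,-1]]]'

```text
t: 2.08
ee_pos: [0.4205, 0.0934, 0.0397]
tool_rot: [-2.037, -2.385, 0.011]
force: [0.2, 0.3, 0.8]
finger_gap: 0.0006
grasp_force: 0.0
```

```bash
python3 - <<'E'
from h import *
o=get_obs();r=rot(o);print(o["ee_pos"],np.degrees(np.arctan2(r[1,1],r[0,1])),o["force"])
E
```

```text
[0.4204927  0.093361   0.03972249] 8.992519690812948 [0.20848974 0.33937162 0.77965756]
```

Call:
jog_arm --rows '[[[0,1,0,0,-1],[0,2.5,0,0,-1],[0,4,0,0,-1],[0,5.5,0,0,-1],[0,7,0,0,-1],[0,8.5,0,0,-1],[0,10,0,0,-1],[0,11,0,0,-1],[0,11.5,0,0,-1],[0,11.5,0,0,-1]]]'

```text
t: 3.32
ee_pos: [0.5383, 0.1112, 0.0425]
tool_rot: [2.042, 2.387, 0.001]
force: [-0.1, -0.1, 0.3]
finger_gap: 0.0002
grasp_force: 0.0
```

Call:
jog_arm --rows '[[[0,0.3,0,0,-1],[0,0.6,0,0,-1],[0,0.6,0,0,-1]]]'

```text
t: 3.7
ee_pos: [0.5438, 0.1121, 0.0425]
tool_rot: [2.042, 2.387, 0.0]
force: [-1.3, 0.6, -0.8]
finger_gap: 0.0002
grasp_force: 0.5
```

Call:
jog_arm --rows '[[[0,0.3,0,0,-1],[0,0.6,0,0,-1],[0,0.6,0,0,-1]]]'

```text
t: 4.08
ee_pos: [0.5501, 0.1131, 0.0426]
tool_rot: [2.042, 2.387, 0.001]
force: [-0.6, -0.1, -0.1]
finger_gap: 0.0005
grasp_force: 0.3
```

Call:
jog_arm --rows '[[[0,0.2,0,0,-1],[0,0.3,0,0,-1],[0,0.3,0,0,-1]]]'

```text
t: 4.45
ee_pos: [0.5528, 0.1135, 0.0426]
tool_rot: [2.042, 2.387, 0.0]
force: [-0.6, -0.2, -0.3]
finger_gap: 0.0002
grasp_force: 0.7
```

Call:
jog_arm --rows '[[[0,0.2,0,0,-1],[0,0.3,0,0,-1],[0,0.3,0,0,-1]]]'

```text
t: 4.82
ee_pos: [0.5542, 0.1137, 0.0425]
tool_rot: [-2.041, -2.386, 0.004]
force: [-5.7, -0.4, 4.5]
finger_gap: 0.0002
grasp_force: 3.6
```

Call:
jog_arm --rows '[[[0,0.1,0,0,-1],[0,0.1,0,0,-1]]]'

```text
t: 5.08
ee_pos: [0.5543, 0.1137, 0.0424]
tool_rot: [-2.04, -2.385, 0.006]
force: [-9.3, -1.5, 7.9]
finger_gap: 0.0002
grasp_force: 5.2
```

Call:
jog_arm --rows '[[[0,-1,0,0,-1],[0,-1.5,-5,0,-1],[-2,-4,-10,0,1],[-5,-8,-15,0,1],[-7.3,-8,-16,0,1],[-7.3,-8,-16,0,1],[-7.3,-8,-16,0,1]]]'

```text
t: 5.95
ee_pos: [0.4889, 0.03, 0.2021]
tool_rot: [-2.043, -2.387, -0.001]
force: [-0.0, 0.9, 0.5]
finger_gap: 0.0481
grasp_force: 0.0
```

```bash
python3 - <<'E'
from h import *
o=get_obs();print(o["t"],o["ee_pos"],o["finger_gap"])
im=snap("wrist","w2")
cv2.imwrite("pics/w2b.png",cv2.resize(im,None,fx=1.25,fy=1.25))
E
```

```text
5.95 [0.48892825 0.03000168 0.20208684] 0.04814480270840944
```

View pics/w2b.png

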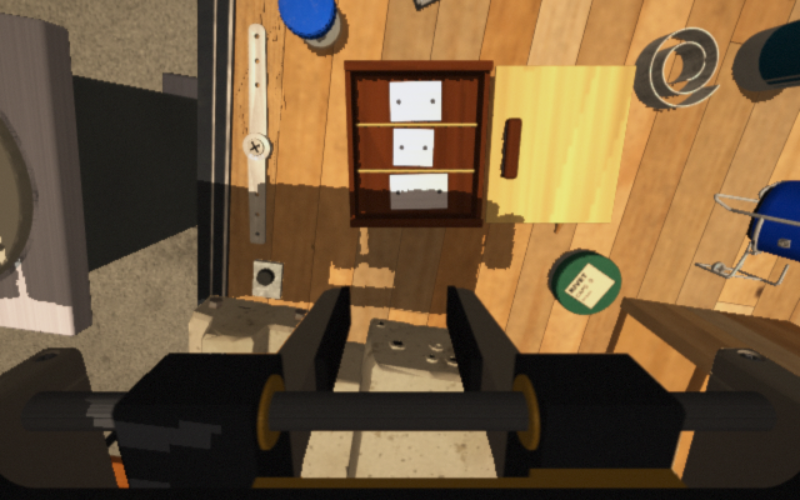

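The lid is open and all three pockets show (×1.25). Shim_47 is in the +y pocket at (415,101), shim_38 in the middle at (413,147), and shim_56 in the −y pocket at (418,191), partly in shadow. The box's outer corners are (346,61), (493,62), (351,227) and (483,227).

```bash
cat >> h.py <<'E'
def plates(im,k,z,x0,x1,y0,y1,amin=150,vmin=70,smax=60):
    hsv=cv2.cvtColor(im,cv2.COLOR_BGR2HSV); m=((hsv[...,1]<smax)&(hsv[...,2]>vmin)).astype(np.uint8)*255
    q=np.zeros_like(m); q[y0:y1,x0:x1]=m[y0:y1,x0:x1]; q=cv2.morphologyEx(q,cv2.MORPH_CLOSE,np.ones((5,5)))
    out=[]
    for c in cv2.findContours(q,cv2.RETR_EXTERNAL,cv2.CHAIN_APPROX_NONE)[0]:
        if cv2.contourArea(c)<amin: continue
        W=np.array([onz(k,p[0],z)[:2]*1000 for p in c],np.float32)
        (cx,cy),(w,h),a=cv2.minAreaRect(W)
        if w<h: w,h,a=h,w,a+90
        out.append((round(cx,1),round(cy,1),round(w,1),round(h,1),round((a+90)%180-90,1)))
    return out
E
python3 - <<'E'
from h import *
k=old("w2"); im=cv2.imread("pics/w2.png")
for s in (40,60,90): print(plates(im,k,.010,290,385,60,175,smax=s,vmin=60))
for n,p in dict(FL=(346,61),BL=(493,62),FR=(351,227),BR=(483,227)).items(): print(n,(1000*onz(k,(p[0]/1.25,p[1]/1.25),.039 )).round(1))
im=cv2.imread("pics/w1.png")
print("tray plate w1",plates(im,old("w1"),.010,290,350,50,118,vmin=190))
print("tray plate top",plates(cv2.imread("pics/top0.png"),cam("top"),.010,325,360,210,245,vmin=180,amin=50))
E
```

```text
[(502.5, 70.5, 54.5, 17.2, 10.5), (491.7, 102.6, 37.6, 32.8, 8.9), (487.1, 142.8, 45.8, 33.6, 10.4)]
[(504.1, 63.2, 54.9, 32.6, 8.9), (491.8, 102.1, 37.6, 34.0, 8.7), (487.3, 143.1, 47.3, 34.6, 10.7)]
[(503.9, 62.8, 56.6, 34.5, 10.2), (490.4, 122.9, 75.6, 47.7, -81.1)]
FL [426.  161.4  39. ]
BL [544.  179.2  39. ]
FR [446.6  24.7  39. ]
BR [566.1  43.5  39. ]
tray plate w1 [(461.6, 281.8, 63.9, 33.0, -57.2)]
tray plate top [(462.3, 282.4, 59.4, 29.2, -57.3)]
```

Call:
jog_arm --rows '[[[3.3,2,5,0,0.43],[3.3,2,10.2,0,0.43],[3.3,2,10.2,0,0.43],[3.3,2,10.2,0,0.43]]]'

```text
t: 6.5
ee_pos: [0.5039, 0.0656, 0.1013]
tool_rot: [-2.042, -2.388, 0.0]
force: [0.5, 0.2, -0.0]
finger_gap: 0.0657
grasp_force: 0.0
```

```bash
python3 - <<'E'
from h import *
o=get_obs();print(o["t"],o["ee_pos"],o["finger_gap"])
im=snap("wrist","w3")
cv2.imwrite("pics/w3b.png",cv2.resize(im,None,fx=1.25,fy=1.25))
k=old("w3")
for s in (40,60,90):print(plates(im,k,.010,150,490,0,330,smax=s,vmin=60,amin=800))
E
```

```text
6.5 [0.50393247 0.06564574 0.10128687] 0.06573687501316679
[(491.8, 108.0, 36.9, 22.7, 9.0), (487.4, 142.9, 45.6, 33.3, 10.2)]
[(504.0, 63.2, 54.0, 33.3, 10.3), (492.2, 103.1, 37.9, 32.6, 9.0), (487.7, 142.9, 46.8, 33.9, 10.2)]
[(504.5, 63.5, 55.6, 34.6, 9.0), (492.4, 102.9, 37.9, 34.3, 7.4), (487.5, 143.1, 47.0, 34.5, 10.2), (357.2, 80.7, 186.8, 10.4, 89.9)]
```

View pics/w3b.png

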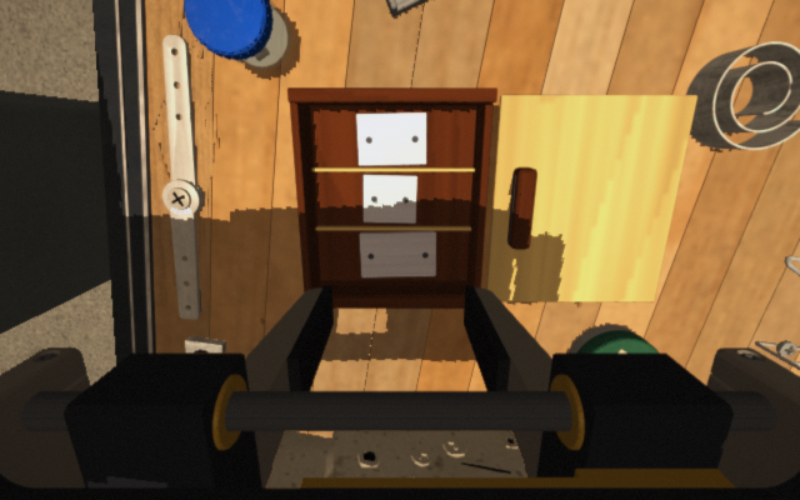

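The closer view gives the same plate positions within 0.5 mm at z = 10 mm, so the height holds. The dividers are clear and shim_56 is centred between the fingers. Descending to grip it.

Call:
jog_arm --rows '[[[0,0,4,0,0.43],[0,0,7.5,0,0.43],[0,0,9,0,0.43],[0,0,9.3,0,0.43],[0,0,9.3,0,0.43]]]'

```text
t: 7.18
ee_pos: [0.5045, 0.0654, 0.0088]
tool_rot: [2.042, 2.386, 0.002]
force: [-0.2, -0.5, 0.2]
finger_gap: 0.0656
grasp_force: 0.0
```

Call:
jog_arm --rows '[[[0,0,0.2,0,0.43],[0,0,0.25,0,0.43],[0,0,0.25,0,-1],[0,0,0.25,0,-1],[0,0,0.25,0,-1],[0,0,0.25,0,-1]]]'

```text
t: 7.92
ee_pos: [0.5037, 0.0653, 0.0053]
tool_rot: [2.042, 2.387, 0.0]
force: [-0.7, -0.1, 4.5]
finger_gap: 0.0549
grasp_force: 29.9
```

Call:
jog_arm --rows '[[[0,0,-2,0,-1],[0,0,-5,0,-1],[0,0,-9,0,-1],[5,-0.4,-12.5,10,-1],[11,-0.9,-12.5,20,-1],[17,-1.3,-12.5,30,-1],[21.6,-1.7,-12.5,40,-1],[21.6,-1.7,-12.5,50,-1],[21.6,-1.7,-12.5,60,-1],[21.6,-1.7,-12.5,66,-1]]]'

```text
t: 9.18
ee_pos: [0.4528, 0.2762, 0.1297]
tool_rot: [3.014, 0.884, -0.001]
force: [-0.6, 0.2, 0.1]
finger_gap: 0.0553
grasp_force: 29.9
```

Call:
jog_arm --rows '[[[0,0,0,0,-1],[0,0,0,0,-1]]]'

```text
t: 9.43
ee_pos: [0.4532, 0.2759, 0.13]
tool_rot: [3.012, 0.893, -0.0]
force: [-0.5, -0.3, -0.0]
finger_gap: 0.0555
grasp_force: 29.9
```

```bash
python3 - <<'E'
from h import *
o=get_obs();r=rot(o);print(o["t"],o["ee_pos"],o["finger_gap"],np.degrees(np.arctan2(r[1,1],r[0,1])))
im=snap("wrist","w4")
cv2.imwrite("pics/w4b.png",cv2.resize(im,None,fx=1.25,fy=1.25))
E
```

```text
9.425 [0.45319391 0.27593289 0.12995211] 0.055506352465969536 -56.95697323442409
```

View pics/w4b.png

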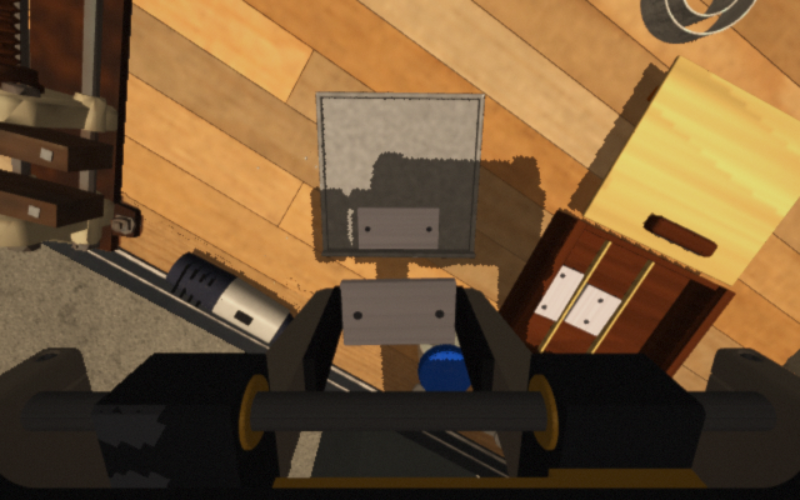

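This view (×1.25) shows plate 1 at (357,208)–(440,249) and the held plate at (341,281), (455,278), (458,344), (343,345). The tray's outer corners are (317,93), (484,94), (477,256) and (319,258), all square to the tool.

```bash
python3 - <<'E'
from h import *
k=old("w4");a=np.load("pics/w4.npy");o=dict(ee_pos=a[:3],tool_rot=a[3:])
f=lambda pts,z:np.array([10*totool(o,onz(k,(u/1.25,v/1.25),z)) for u,v in pts]).round(1)[:,:2]
p1=f([(357,208),(439,208),(440,249),(356,249)],.010);print("p1",p1,p1.mean(0))
h=f([(341,281),(455,278),(458,344),(343,345)],.13-.0053+.010);print("held",h,h.mean(0))
print("rivets p1",f([(367,229),(429,229)],.010),"held",f([(358,315),(439,314)],.1347))
print("tray",f([(317,93),(484,94)],.009),f([(477,256),(319,258)],.016))
im=cv2.imread("pics/w4.png")
print(plates(im,k,.010,286,356,160,203,vmin=60,smax=60))
E
```

```text
p1 [[ 27.  -32.1]
 [ 27.1  32.3]
 [ -6.6  34.2]
 [ -6.6 -33.9]] [10.225  0.125]
held [[ 15.1 -26.9]
 [ 16.6  27.1]
 [-18.6  30.2]
 [-19.3 -27.3]] [-1.55   0.775]
rivets p1 [[ 10.1 -24.6]
 [ 10.1  24.9]] held [[ -2.7 -19.3]
 [ -2.1  20.2]]
tray [[111.1 -58.7]
 [110.5  62.4]] [[-10.6  63.3]
 [-12.4 -63.1]]
[(464.4, 280.5, 69.9, 43.0, -56.9)]
```

Call:
jog_arm --rows '[[[3.5,0,4,1,-1],[3.5,0,8,1,-1],[3.5,0,10.5,1,-1],[3.5,0,11.5,1,-1],[3.5,0,11.5,1,-1],[3.5,0,11.7,1,-1],[3.5,0,11.8,1,-1],[3.5,0,11.8,1,-1]]]'

```text
t: 10.48
ee_pos: [0.483, 0.2953, 0.0127]
tool_rot: [-3.02, -0.864, -0.002]
force: [0.4, 0.7, -0.5]
finger_gap: 0.0553
grasp_force: 29.9
```

Call:
jog_arm --rows '[[[0,0,0.1,0,-1],[0,0,0.1,0,-1],[0,0,0.1,0,-1]]]'

```text
t: 10.85
ee_pos: [0.4829, 0.2952, 0.0113]
tool_rot: [-3.02, -0.864, -0.001]
force: [0.1, -0.8, 1.2]
finger_gap: 0.0552
grasp_force: 29.9
```

Call:
jog_arm --rows '[[[0,0,0,0,0.26],[0,0,0,0,0.3],[0,0,0,0,0.42],[0,0,0,0,0.42],[0,0,-3,0,0.42],[-2,0,-8,0,0.42],[-4.5,0,-10,0,0.42],[-4.5,0,-10,0,0.42],[-4.5,0,-10,0,0.42]]]'

```text
t: 11.98
ee_pos: [0.4449, 0.2715, 0.1107]
tool_rot: [-3.02, -0.864, -0.001]
force: [0.2, -0.3, 0.5]
finger_gap: 0.0652
grasp_force: 0.0
```

```bash
python3 - <<'E'
from h import *
o=get_obs();r=rot(o);print(o["t"],o["ee_pos"],o["finger_gap"],np.degrees(np.arctan2(r[1,1],r[0,1])))
im=snap("wrist","w5")
cv2.imwrite("pics/w5b.png",cv2.resize(im[60:260,210:430],None,fx=3,fy=3,interpolation=cv2.INTER_CUBIC))
E
```

```text
11.975 [0.44485876 0.27153305 0.11071047] 0.06516341094237814 -58.08676354909972
```

View pics/w5b.png

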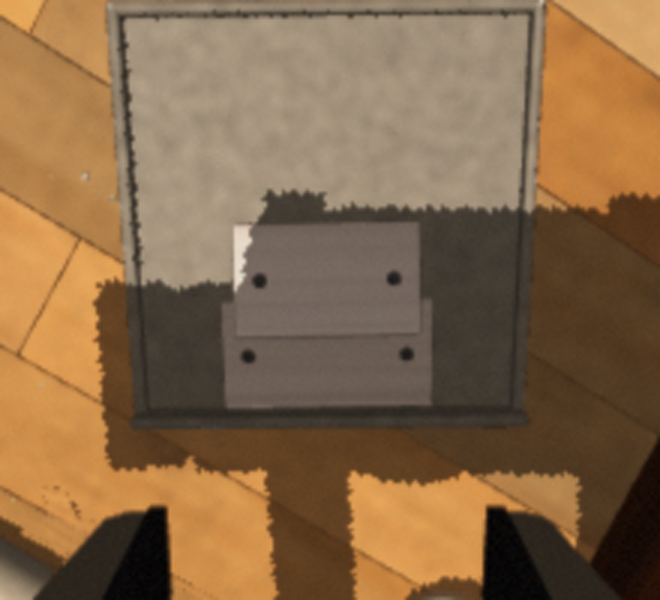

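The crop (×3, offset 210,60) shows plate 2 lapped on plate 1. Its raised edge is at v≈335 and its low edge at v≈223 (u 233–420). Plate 1 spans v 300–408 (u 222–432) and looks unmoved.

```bash
python3 - <<'E'
from h import *
k=old("w5");a=np.load("pics/w5.npy");o=dict(ee_pos=a[:3],tool_rot=a[3:])
f=lambda pts,z:np.array([10*totool(o,onz(k,(u/3+210,v/3+60),z)) for u,v in pts]).round(1)[:,:2].tolist()
print("p1 near",f([(227,408),(432,407)],.010),"far",f([(222,300),(432,299)],.010))
print("p1 riv",f([(248,356),(406,354)],.010))
print("p2 high z18.6/10",f([(237,336),(420,332)],.0186),f([(237,336),(420,332)],.010))
print("p2 low z9.8/16",f([(233,226),(419,223)],.0098),f([(233,226),(419,223)],.016))
print("p2 riv",f([(259,281),(394,279)],.0142))
print("tray far",f([(107,5),(546,3)],.009),"near",f([(132,427),(527,424)],.016))
print("tray sides",f([(123,100),(537,100)],.009),f([(133,250),(531,250)],.009))
E
```

```text
p1 near [[2.3, -30.8], [2.7, 33.7]] far [[36.5, -31.3], [36.9, 32.6]]
p1 riv [[19.1, -23.8], [19.8, 25.1]]
p2 high z18.6/10 [[27.1, -26.1], [28.4, 28.3]] [[25.4, -27.0], [26.7, 29.2]]
p2 low z9.8/16 [[58.6, -27.3], [59.5, 27.9]] [[59.1, -26.7], [60.0, 27.3]]
p2 riv [[42.9, -19.6], [43.5, 20.6]]
tray far [[119.0, -60.8], [119.6, 61.6]] near [[-2.1, -59.7], [-1.0, 62.6]]
tray sides [[94.0, -57.9], [94.1, 60.8]] [[51.4, -57.6], [51.5, 61.9]]
```

Lap by the rivet centres is 10–11 mm, within about 0.6° of square and 0.6 mm of the middle. That needs no correction. Next is shim_47.

Call:
jog_arm --rows '[[[-1,4,2,-10,0.26],[-2,9,4,-20,0.26],[-3.1,12.9,5,-30,0.26],[-3.1,12.9,5,-40,0.26],[-3.1,12.9,5,-50,0.26],[-3.1,12.9,5,-60,0.26],[-3.1,12.9,5,-68,0.26],[-3.1,12.9,5,-68,0.26],[-3.1,12.9,5,-68,0.26]]]'

```text
t: 13.15
ee_pos: [0.4863, 0.1454, 0.0604]
tool_rot: [-2.024, -2.402, 0.001]
force: [-0.3, -0.4, -0.2]
finger_gap: 0.0579
grasp_force: 0.0
```

```bash
python3 - <<'E'
from h import *
o=get_obs();r=rot(o);print(o["t"],o["ee_pos"],o["finger_gap"],np.degrees(np.arctan2(r[1,1],r[0,1])))
print(totool(o,(.4871,.1455,.0055)))
E
```

```text
13.15 [0.48634    0.14543302 0.06043907] 0.05790165233846598 9.744641518598815
[-0.00557317  0.08082409  5.49383902]
```

Call:
jog_arm --rows '[[[0,0.1,2.5,0,0.26],[0,0.1,4.2,0,0.26],[0,0.1,5.1,0,0.26],[0,0.1,5.4,0,0.26],[0,0.1,5.5,0,0.26],[0,0.1,5.5,0,-1],[0,0.1,5.5,0,-1],[0,0.1,5.5,0,-1],[0,0.1,5.5,0,-1]]]'

```text
t: 14.28
ee_pos: [0.4876, 0.1456, 0.0065]
tool_rot: [2.021, 2.405, 0.001]
force: [0.0, -0.5, 6.0]
finger_gap: 0.0464
grasp_force: 30.0
```

Call:
jog_arm --rows '[[[0,0,-2,0,-1],[0,0,-6,0,-1],[2,0,-10.4,8,-1],[6,-0.7,-10.4,18,-1],[10,-1.4,-10.4,28,-1],[13.1,-2.1,-10.4,38,-1],[13.1,-2.1,-10.4,48,-1],[13.1,-2.1,-10.4,58,-1],[13.1,-2.1,-10.4,67.4,-1],[13.1,-2.1,-10.4,67.4,-1]]]'

```text
t: 15.52
ee_pos: [0.4439, 0.2709, 0.1099]
tool_rot: [3.015, 0.881, -0.001]
force: [0.3, 1.0, -0.5]
finger_gap: 0.0463
grasp_force: 30.0
```

Call:
jog_arm --rows '[[[0,0,0,0,-1],[0,0,0,0,-1]]]'

```text
t: 15.78
ee_pos: [0.4441, 0.2709, 0.11]
tool_rot: [3.015, 0.882, -0.0]
force: [0.5, -0.8, -0.0]
finger_gap: 0.0462
grasp_force: 30.0
```

```bash
python3 - <<'E'
from h import *
o=get_obs();r=rot(o);print(o["t"],o["ee_pos"],o["finger_gap"],np.degrees(np.arctan2(r[1,1],r[0,1])))
im=snap("wrist","w6")
cv2.imwrite("pics/w6b.png",cv2.resize(im[60:290,210:430],None,fx=2.6,fy=2.6,interpolation=cv2.INTER_CUBIC))
E
```

```text
15.775 [0.44405331 0.27091327 0.11003733] 0.04622984246489847 -57.375562796258635
```

View pics/w6b.png

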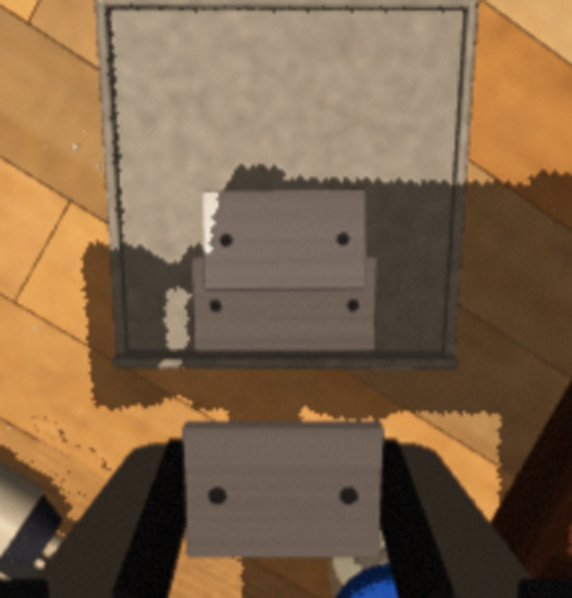

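The crop (×2.6) shows the held plate's rivets at (217,496) and (348,496) and its far edges at v≈428 and 556. Plate 2's rivets are at (226,240) and (343,239), with edges at v≈191 and 289.

```bash
python3 - <<'E'
from h import *
k=old("w6");a=np.load("pics/w6.npy");o=dict(ee_pos=a[:3],tool_rot=a[3:])
f=lambda pts,z:np.array([10*totool(o,onz(k,(u/2.6+210,v/2.6+60),z)) for u,v in pts]).round(1)[:,:2].tolist()
zh=.110+.010-.0065
print("held",f([(187,428),(382,426),(380,556),(188,557)],zh),f([(217,496),(348,496)],zh))
print("p2 high",f([(205,289),(365,290)],.0186),"low",f([(203,192),(365,191)],.0098),"riv",f([(226,240),(343,239)],.0142))
print("p1 near",f([(195,350),(374,350)],.010),"far",f([(192,257),(375,257)],.010),f([(215,306),(353,305)],.010))
print("tray",f([(97,3),(477,3)],.009),f([(107,150),(464,150)],.009))
E
```

```text
held [[14.7, -21.6], [15.2, 23.1], [-18.4, 23.9], [-18.8, -22.5]] [[-2.5, -15.1], [-2.5, 15.8]]
p2 high [[28.0, -26.2], [27.7, 28.6]] low [[59.9, -26.8], [60.3, 28.5]] riv [[44.2, -19.0], [44.5, 21.0]]
p1 near [[3.9, -31.3], [3.9, 33.5]] far [[37.7, -31.3], [37.7, 32.7]] [[20.2, -23.7], [20.6, 25.4]]
tray [[119.3, -59.3], [119.4, 62.6]] [[73.7, -58.9], [73.8, 61.5]]
```

Call:
jog_arm --rows '[[[3.5,0,3,0,-1],[6.9,0.06,5,0,-1],[6.9,0.06,7.5,0,-1],[6.9,0.06,9,0,-1],[6.9,0.06,9.2,0,-1],[6.9,0.06,9.4,0,-1],[6.9,0.06,9.4,0,-1],[6.9,0.06,9.4,0,-1]]]'

```text
t: 16.82
ee_pos: [0.5029, 0.3078, 0.0168]
tool_rot: [-3.016, -0.879, -0.002]
force: [-0.1, 0.1, -0.3]
finger_gap: 0.0461
grasp_force: 30.0
```

Call:
jog_arm --rows '[[[0,0,0.03,0,-1],[0,0,0.05,0,-1],[0,0,0.05,0,-1]]]'

```text
t: 17.2
ee_pos: [0.5026, 0.3076, 0.0156]
tool_rot: [3.016, 0.879, -0.0]
force: [-0.3, -0.4, -0.0]
finger_gap: 0.046
grasp_force: 30.0
```

Call:
jog_arm --rows '[[[0,0,0.04,0,-1],[0,0,0.04,0,0.05],[0,0,0.04,0,0.1],[0,0,0.04,0,0.26],[0,0,0.04,0,0.26],[0,0,-3,0,0.26],[-3,0,-7,0,0.26],[-6.9,0,-9.5,0,0.26],[-6.9,0,-9.5,0,0.26],[-6.9,0,-9.5,0,0.26]]]'

```text
t: 18.45
ee_pos: [0.4451, 0.2709, 0.1107]
tool_rot: [-3.016, -0.879, -0.002]
force: [-0.0, 0.3, -0.5]
finger_gap: 0.0582
grasp_force: 0.0
```

```bash
python3 - <<'E'
from h import *
o=get_obs();r=rot(o);print(o["t"],o["ee_pos"],o["finger_gap"],np.degrees(np.arctan2(r[1,1],r[0,1])))
im=snap("wrist","w7")
cv2.imwrite("pics/w7b.png",cv2.resize(im[60:260,210:430],None,fx=3,fy=3,interpolation=cv2.INTER_CUBIC))
E
```

```text
18.45 [0.44508315 0.27089233 0.11066548] 0.058158120379572936 -57.49054507407036
```

View pics/w7b.png

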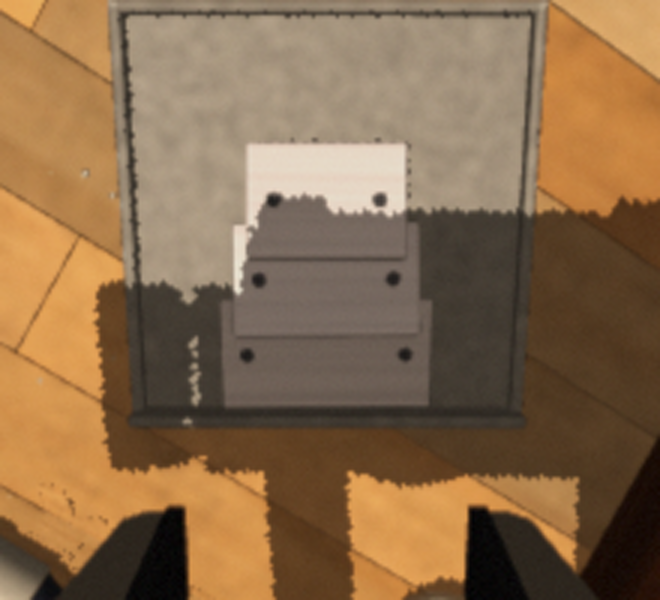

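The crop (×3) shows three plates shingled squarely. The rivets are p3 (274,200)/(379,200), p2 (259,280)/(393,279) and p1 (247,355)/(405,354). All ten views are used, so the rest will be numeric.

```bash
python3 - <<'E'
from h import *
k=old("w7");a=np.load("pics/w7.npy");o=dict(ee_pos=a[:3],tool_rot=a[3:])
f=lambda pts,z:np.array([10*totool(o,onz(k,(u/3+210,v/3+60),z)) for u,v in pts]).round(1)[:,:2].tolist()
print("p3 riv",f([(274,200),(379,200)],.0142),"high",f([(249,258),(406,258)],.0186),"low",f([(247,143),(406,143)],.0098))
print("p2 riv",f([(259,280),(393,279)],.0142)); print("p1 riv",f([(247,355),(405,354)],.010))
print("tray far",f([(108,5),(547,5)],.009),f([(120,150),(535,150)],.009))
print("to38",totool(get_obs(),(.4917,.1054,.06)))
E
```

```text
p3 riv [[66.3, -14.8], [66.4, 15.7]] high [[50.2, -22.0], [50.2, 23.6]] low [[82.2, -22.6], [82.2, 23.5]]
p2 riv [[43.2, -19.6], [43.5, 20.3]]
p1 riv [[19.4, -24.1], [19.8, 24.8]]
tray far [[119.0, -60.5], [119.1, 61.9]] [[80.2, -59.7], [80.3, 61.2]]
to38 [-4.97093315 16.46137285  5.02343813]
```

Call:
jog_arm --rows '[[[-1,4,1,-10,0.09],[-2.5,9,3,-20,0.09],[-4,14,5,-30,0.09],[-5,16.5,5,-40,0.09],[-5,16.5,5,-50,0.09],[-5,16.5,5,-60,0.09],[-5,16.5,5,-66.5,0.09],[-5,16.5,5,-66.5,0.09],[-5,16.5,5,-66.5,0.09],[-5,16.5,5,-66.5,0.09]]]'

```text
t: 19.75
ee_pos: [0.491, 0.1045, 0.0603]
tool_rot: [-2.042, -2.388, 0.0]
force: [0.4, 0.3, 0.2]
finger_gap: 0.0503
grasp_force: 0.0
```

```bash
python3 - <<'E'
from h import *
o=get_obs();r=rot(o);print(o["t"],o["ee_pos"],o["finger_gap"],np.degrees(np.arctan2(r[1,1],r[0,1])))
print(totool(o,(.4917,.1054,.0055)))
E
```

```text
19.75 [0.49098054 0.1045267  0.06032878] 0.05032271333927919 8.936441246981808
[0.07523291 0.08635359 5.48284952]
```

Call:
jog_arm --rows '[[[0.1,0.1,2.5,0,0.09],[0.1,0.1,4.2,0,0.09],[0.1,0.1,5.1,0,0.09],[0.1,0.1,5.4,0,0.09],[0.1,0.1,5.5,0,0.09],[0.1,0.1,5.5,0,-1],[0.1,0.1,5.5,0,-1],[0.1,0.1,5.5,0,-1],[0.1,0.1,5.5,0,-1]]]'

```text
t: 20.88
ee_pos: [0.4921, 0.1057, 0.006]
tool_rot: [2.04, 2.389, 0.001]
force: [0.1, -0.3, 4.9]
finger_gap: 0.0375
grasp_force: 30.0
```

Call:
jog_arm --rows '[[[0,0,-2,0,-1],[0,0,-6,0,-1],[3,0,-10.4,8,-1],[8,-0.7,-10.4,18,-1],[13,-1.4,-10.4,28,-1],[17.1,-2.1,-10.4,38,-1],[17.1,-2.1,-10.4,48,-1],[17.1,-2.1,-10.4,58,-1],[17.1,-2.1,-10.4,66.4,-1],[17.1,-2.1,-10.4,66.4,-1]]]'

```text
t: 22.12
ee_pos: [0.444, 0.2712, 0.1094]
tool_rot: [3.015, 0.884, -0.001]
force: [-0.5, 0.0, -0.5]
finger_gap: 0.0373
grasp_force: 30.0
```

Call:
jog_arm --rows '[[[0,0,0,0,-1],[0,0,0,0,-1]]]'

```text
t: 22.38
ee_pos: [0.4443, 0.2712, 0.1096]
tool_rot: [3.014, 0.885, 0.0]
force: [0.2, 0.5, 0.1]
finger_gap: 0.0371
grasp_force: 30.0
```

```bash
cat >> h.py <<'E'
def rivets(im,x0,x1,y0,y1,scale=4):
    "small dark blobs in the region, px"
    g=cv2.cvtColor(im,cv2.COLOR_BGR2GRAY)[y0:y1,x0:x1]
    g=cv2.resize(g,None,fx=scale,fy=scale,interpolation=cv2.INTER_CUBIC)
    b=cv2.morphologyEx(g,cv2.MORPH_BLACKHAT,cv2.getStructuringElement(cv2.MORPH_ELLIPSE,(41,41)))
    n,l,s,c=cv2.connectedComponentsWithStats((b>22).astype(np.uint8))
    return [((c[i][0]+.5)/scale+x0-.5,(c[i][1]+.5)/scale+y0-.5,s[i][4]) for i in range(1,n)
            if 60<s[i][4]<1200 and max(s[i][2:4])<1.6*min(s[i][2:4])]
E
python3 - <<'E'
from h import *
o=get_obs();r=rot(o);print(o["t"],o["ee_pos"],o["finger_gap"],np.degrees(np.arctan2(r[1,1],r[0,1])))
im=snap("wrist","w8");k=old("w8")
for (u,v,a) in rivets(im,280,360,90,270):
    z=.0142 if v<172 else .010 if v<200 else .114
    print(round(u,1),round(v,1),a,(10*totool(o,onz(k,(u,v),z))[:2]).round(1))
E
```

```text
22.375 [0.44425515 0.2711661  0.10957556] 0.037116458427834724 -57.285826553345615
347.5 107.4 69 [82.4 24.8]
337.4 126.2 587 [66.8 16.5]
308.8 124.6 97 [68.1 -8.2]
314.2 125.4 76 [67.4 -3.5]
317.8 127.5 62 [65.7 -0.4]
349.3 130.6 375 [63.1 27. ]
324.6 129.3 63 [64.2  5.5]
329.6 129.8 87 [63.8  9.8]
342.4 130.5 73 [63.2 21. ]
341.6 152.1 387 [44.5 20.7]
296.6 152.2 392 [ 44.3 -19.3]
286.8 158.2 139 [ 39.  -28.1]
292.5 177.4 323 [ 20.6 -23.8]
345.5 177.3 329 [20.6 25.1]
284.6 230.9 521 [ 11. -20.]
352.9 233.5 984 [ 9.4 20.8]
300.3 250.6 703 [ -1.9 -10.8]
336.3 251.1 682 [-2.2 11.1]
```

Call:
jog_arm --rows '[[[3.5,0,2,0,-1],[7,0.05,4,0,-1],[9.15,0.05,6.5,0,-1],[9.15,0.05,8.5,0,-1],[9.15,0.05,9.1,0,-1],[9.15,0.05,9.3,0,-1],[9.15,0.05,9.44,0,-1],[9.15,0.05,9.44,0,-1],[9.15,0.05,9.44,0,-1],[9.15,0.05,9.44,0,-1]]]'

```text
t: 23.68
ee_pos: [0.5217, 0.3202, 0.0155]
tool_rot: [-3.015, -0.882, -0.001]
force: [-0.0, -0.3, -0.1]
finger_gap: 0.0371
grasp_force: 30.0
```

Call:
jog_arm --rows '[[[0,-0.04,0.06,0,-1],[0,-0.04,0.06,0,-1],[0,-0.04,0.06,0,-0.15],[0,-0.04,0.06,0,-0.1],[0,-0.04,0.06,0,0.08],[0,-0.04,0.06,0,0.08],[0,-0.04,-3,0,0.08],[-4,0,-7,0,0.08],[-9,0,-9.5,0,0.08],[-9,0,-9.5,0,0.08]]]'

```text
t: 24.92
ee_pos: [0.4439, 0.2705, 0.1118]
tool_rot: [-3.015, -0.882, -0.001]
force: [0.8, 0.3, 0.3]
finger_gap: 0.0495
grasp_force: 0.0
```

Call:
jog_arm --rows '[[[0,0,0,0,0.3],[0,0,0,0,0.3]]]'

```text
t: 25.18
ee_pos: [0.4465, 0.2721, 0.1096]
tool_rot: [3.015, 0.882, -0.0]
force: [0.2, 0.3, -0.4]
finger_gap: 0.0597
grasp_force: 0.0
```

```bash
python3 - <<'E'
from h import *
o=get_obs();r=rot(o);print(o["t"],o["ee_pos"],o["finger_gap"],np.degrees(np.arctan2(r[1,1],r[0,1])))
im=snap("wrist","w9");k=old("w9")
for (u,v,a) in rivets(im,280,360,80,200):
    if a<200: continue
    z=.0142 if v<172 else .010
    print(round(u,1),round(v,1),a,(10*totool(o,onz(k,(u,v),z))[:2]).round(1))
hsv=cv2.cvtColor(im,cv2.COLOR_BGR2HSV)
print("col profile V at u=318, v 80..200:",cv2.cvtColor(im,cv2.COLOR_BGR2GRAY)[80:200,316:321].mean(1).astype(int).tolist())
g=cv2.cvtColor(im,cv2.COLOR_BGR2GRAY)
for v in (95,98,101,104,107): print(v,g[v,285:352].tolist())
E
```

```text
25.175 [0.44651552 0.27208044 0.10957927] 0.059667713241807425 -57.38485905699459
305.0 100.6 509 [ 87.9 -11.2]
331.1 101.0 479 [87.6 10.8]
300.6 127.6 500 [ 65.6 -15.4]
336.6 128.1 437 [65.2 15.9]
341.0 154.7 393 [42.2 20.2]
296.0 155.0 386 [ 41.8 -19.8]
292.0 180.1 333 [ 17.9 -24.3]
344.9 179.9 335 [18.2 24.6]
col profile V at u=318, v 80..200: [154, 164, 198, 211, 214, 213, 211, 209, 209, 211, 215, 216, 215, 212, 211, 213, 213, 212, 213, 216, 218, 218, 218, 217, 214, 212, 214, 216, 216, 218, 219, 218, 218, 218, 218, 219, 219, 218, 219, 220, 209, 148, 143, 201, 190, 164, 159, 173, 151, 137, 148, 136, 116, 108, 107, 107, 108, 110, 109, 110, 110, 109, 108, 107, 110, 111, 109, 97, 76, 99, 108, 109, 110, 110, 108, 106, 107, 108, 109, 108, 108, 108, 106, 106, 106, 108, 110, 110, 110, 109, 107, 108, 109, 102, 84, 94, 97, 97, 97, 98, 97, 97, 98, 97, 98, 96, 97, 98, 100, 100, 98, 99, 96, 94, 92, 94, 95, 71, 48, 44]
95 [159, 157, 157, 154, 155, 154, 155, 155, 156, 155, 153, 160, 208, 211, 212, 213, 212, 213, 213, 213, 213, 213, 212, 213, 213, 213, 213, 214, 213, 213, 215, 213, 215, 213, 214
[... 813 characters left out ...]
, 150, 153, 149, 151]
104 [151, 147, 145, 147, 150, 153, 157, 157, 158, 157, 159, 176, 211, 212, 212, 214, 214, 213, 212, 205, 200, 201, 212, 213, 213, 215, 214, 214, 214, 214, 214, 215, 214, 215, 214, 215, 215, 215, 215, 215, 216, 215, 214, 215, 212, 198, 193, 200, 206, 215, 215, 215, 215, 215, 211, 158, 136, 146, 150, 152, 151, 149, 151, 152, 154, 154, 154]
107 [153, 150, 148, 148, 149, 152, 154, 155, 156, 157, 161, 181, 215, 216, 215, 216, 217, 215, 215, 216, 217, 216, 215, 216, 216, 215, 215, 215, 215, 216, 215, 216, 216, 216, 216, 216, 215, 215, 214, 214, 215, 215, 216, 215, 215, 216, 215, 215, 214, 215, 215, 215, 214, 215, 208, 138, 95, 138, 146, 145, 146, 149, 148, 150, 151, 153, 151]
```

The rivets put the plate centres at 18.0, 42.0, 65.4 and 87.8 mm, so the laps are about 11, 11 and 12 mm. All four lie within 0.4 mm of one line and under 1° of square. The gripper is clear, so I'm handing in.

```bash
python3 -c "
from workcell import *
print(close_job())"
```

```text
the job is handed in; nothing more can be done
None
```

The job is handed in at about 25 s: the lid is pushed to its end stop, and shims 56, 47 and 38 are shingled on from the first plate with laps of about 11, 11 and 12 mm, centred and square, with no contact with the bystanders seen or felt (not re-measured at the end).

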